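# Unclip the charged battery pack

### The job

Take the charged battery pack, the one in the charger with the green lamp, out of its charger by squeezing its two orange side tabs together and lifting it straight up, and stand it upright inside the shallow blue tray among the chargers. Set it down, do not drop it, and leave the pack in the red-lamp charger alone.

Things in the scene. Friction and masses are not known exactly. Their poses are not given: they have to be found in the camera images.
- green_pack_grip (a point): Charged black pack, 70 x 40 mm, 84 high, 0.3 kg; foot 70 x 52, 33 mm deep in the green-lamp charger, 2 mm play. Orange tabs (30 long, 26 high) on its +y and -y sides, 60 mm apart outside; each slides in 7 mm to a stop (2 to 6 N), hooked under the rim until both are nearly at the stop. Point: midway between the tabs, 66 mm above the underside; x along the 70 mm side, y tab to tab, z up.
- red_pack_grip (a point): The same kind of pack and point, uncharged, in a red-lamp charger: leave it. Both chargers are fixed grey blocks 90 x 88 mm, 45 mm high, in line with their packs; well floor 12 mm up, so a pack must rise 33 mm to come clear. At the +x end a black ledge 34 mm long, 30 mm high, carries the flat lamp, 18 x 50 mm.
- tray_in (a point): The shallow open blue tray, fixed to the bench, 170 x 140 mm outside (x, y), walls 5 mm thick, 28 mm high. The point is the centre of its inner floor, 5 mm above the bench; axes along its sides, z up. Bystanders at the bench's far edge: a red cordless drill lying down (64 mm high), a green torch (107 mm high), a spanner.
There are look-alikes about, which are no part of the job. Leave any yellow look-alike of the part that bears green_pack_grip alone. Several things look just like the part that bears tray_in: the one meant starts farthest from the robot's base.

How it is judged:
By the outcome, as a careful person would: the job done as asked, in the order asked, and still so for the second after the job is handed in, with the robot touching nothing.
It also fails if it takes over 38 s, if anything falls off the work surface, if the arm or the gripper's body presses on something with over 40 N, if the wrist force passes 120 N, or if a joint passes its speed limit or range.

### The arm

A 7-joint arm with a two-finger parallel gripper is mounted at the origin on the work surface. World frame = base frame: x ahead of the robot, y to its left, z up, the work surface at z = 0. Lengths are in m, angles in rad, forces in N, time in s.
With the tool pointing down it reaches from about 0.35 to 0.9 m from the base axis. Payload 8.1 kg.
Tool frame: the origin (TCP) lies midway between the tips of the shut fingers; the grasp point (between the pads) lies 19 mm behind it; z points along the fingers, y is the direction in which the jaws open and shut (so a half turn about z gives the same grasp; the last joint's range is limited). The gripper opens to 92 mm and grips with 3 to 60 N. Pads are 19 mm wide; open, the fingers measure 130 mm over their backs; the gripper's body (75 mm by 190 mm) begins 47 mm behind the grasp point.
Start: joints at [1.229, 0.434, 0.025, 1.573, -0.012, 1.134, -0.075], TCP at [0.148, -0.607, 0.227] pointing down, gripper open.
Joint ranges: [-2.62, 2.62], [-0.44, 2.09], [-1.27, 1.32], [0.08, 2.57], [-1.32, 4.46], [0.12, 2], [-2.74, 2.74]. Speed limits (rad/s): [2.22, 2.22, 3.01, 3.01, 3.14, 3.14, 3.14].

### API

Orientations are given as a rotation vector (axis times angle).
In Python, from station import * gives the robot as it stands. The module is installed in compiled form; this text tells all that it offers.
- The arm moves only by the shell command python3 -m handwheel 'ROWS' [OPENING] [FORCE]. ROWS is a JSON object of lists of equal length, an entry for each row: "slide": the shift along the tool's x, y, z in m, a list of three; "delta_rot": the turn, a rotation vector about the tool's x, y, z in degrees, a list of three. In form: {"slide": [[tx, ty, tz], ...], "delta_rot": [[rx, ry, rz], ...]}. A call has 1 to 8 rows; each row is the pose to reach, as a shift and turn from the pose commanded when the call began, along the tool's axes at that moment; what a row does not reach only later rows make up. A row lasts 1/10 s, in which the tool goes at most 50 mm and 8.59 degrees, less where a joint would pass 70% of its speed; a pose out of reach is approached as far as the arm can. A call with a gripper value outside its range is refused whole. OPENING is the finger opening in m, from 0 to 0.0918, set as the call begins (- or left out, the last holds). The fingers move at their own pace and stop on an object; FORCE is the grip in N (left out, the last holds). Time passes only in rows, so rows that repeat a pose let the fingers close. It gives the time, the measured TCP pose, the force and the opening at its end, in the units of the state.
- sense(): the state, without advancing time (a new reading comes with each control period).
- read_camera(name): name is "scene" or "side" or "wrist"; returns a dict with "color" (400x640x3 uint8, blue, green, red), "fov_y" (degrees; the focal length in pixels is half the picture's height over the tangent of half this angle, whatever the lens; pixels are square), "cx", "cy" (the principal point, pixels), "T" (4x4, takes a point from camera to world coordinates); the wrist camera has in their place "tool_from_camera" (4x4, takes a point from camera to tool coordinates, whose origin is the TCP and whose axes are the flange's). Camera axes: x right, y down, z forward; pixel columns grow to the right and rows downward; lengths in m; the calibration is good to about 2 mm. A picture is of the moment at which its call begins: read the wrist's pose just before it. There is no depth.
- sign_off(): hands the job in, once; it reports no verdict.
The state is a dict: "clock": time; "joints": joint angles; "qvel": joint speeds; "joint_torque": joint torques, N m; "tool_pos": TCP position; "orientation": TCP orientation; "wrist_force": force on the tool from outside, world axes, zero at the start; "torque": the same for the moment, N m; "gripper_width": finger opening in m.
Only numpy, scipy, OpenCV 4.12 (cv2) and the standard library are available. Lean on these libraries where they do the work, as an engineer would, in place of code of your own. Each camera call takes 0.05 s, during which the arm holds its last target.

## Working session

There is one attempt and no reset: what is moved stays moved. The work goes in short steps, Python scripts to look and compute and a shell command to move; the robot and the scene stay as the last step left them, time stands still between calls to the robot, and variables do not carry over. Pictures are saved under pics/ and viewed, and the job is handed in when it is done.

```bash
mkdir -p pics
python3 - <<'E'
from station import *
import cv2,numpy as np
s=sense();print(s['clock'],s['tool_pos'],s['orientation'],s['gripper_width'])
for n in ["scene","side","wrist"]:
    r=read_camera(n);cv2.imwrite(f"pics/{n}0.png",r['color']);print(n,r['fov_y'],r['cx'],r['cy'],np.round(r.get('T',r.get('tool_from_camera')),4).tolist())
    np.save(f"pics/{n}0.npy",r,allow_pickle=True)
E
```

```text
0.0 [ 0.14767955 -0.60676839  0.22592708] [-3.11765125e+00 -3.73961200e-01  4.91948065e-04] 0.09184968228999846
scene 57.45538050303708 318.6609560235119 202.31586500806145 [[-0.7818, 0.4992, -0.3736, 0.7326], [0.6235, 0.6196, -0.4767, 0.4185], [-0.0065, -0.6057, -0.7957, 0.7009], [0.0, 0.0, 0.0, 1.0]]
side 44.132579546202386 329.43767611193095 195.0417339853286 [[-0.9725, -0.1843, 0.142, 0.2518], [-0.2322, 0.7302, -0.6426, 0.8573], [0.0147, -0.6579, -0.753, 1.0475], [0.0, 0.0, 0.0, 1.0]]
wrist 65.185019277451 322.0130511285734 197.94857469024456 [[0.0001, -0.9524, -0.3048, 0.0817], [1.0, 0.0001, -0.0001, -0.0004], [0.0001, -0.3048, 0.9524, -0.1568], [0.0, 0.0, 0.0, 1.0]]
```

View pics/scene0.png

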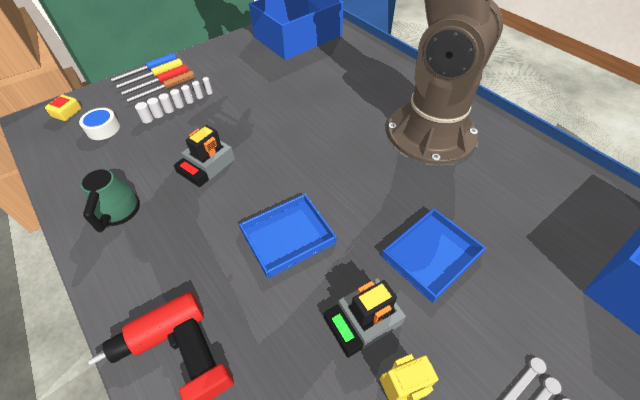

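View pics/side0.png

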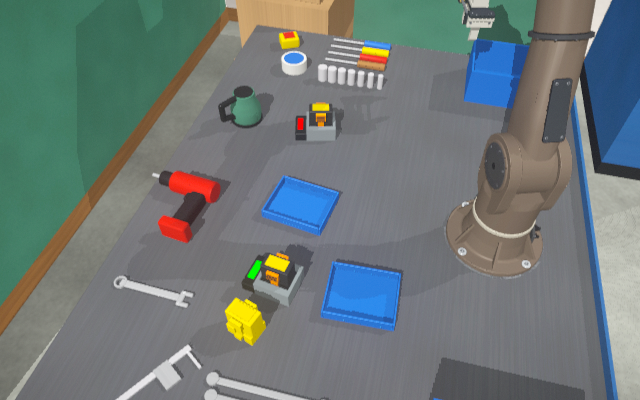

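View pics/wrist0.png

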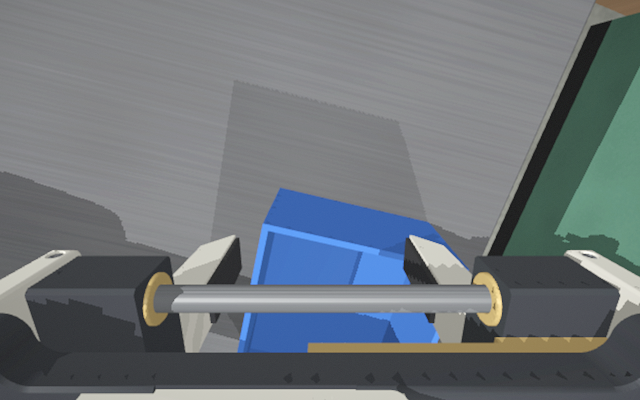

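Run:
```python
import cv2,numpy as np
def crop(n,x,y,w,h,f,o):
    im=cv2.imread(f"pics/{n}0.png")[y:y+h,x:x+w]
    im=cv2.resize(im,None,fx=f,fy=f,interpolation=cv2.INTER_CUBIC)
    for k in range(0,w,20): cv2.putText(im,str(x+k),(k*f,10),0,.35,(255,255,255),1);cv2.line(im,(k*f,12),(k*f,18),(255,255,255),1)
    for k in range(0,h,20): cv2.putText(im,str(y+k),(0,k*f+4),0,.35,(255,255,255),1)
    cv2.imwrite(o,im)
crop("scene",310,260,140,140,4,"pics/c1.png")
crop("side",215,235,110,120,5,"pics/c2.png")
crop("scene",230,180,120,100,5,"pics/c3.png")
crop("side",250,165,100,80,5,"pics/c4.png")
```

```text
(no output)
```

View pics/c1.png

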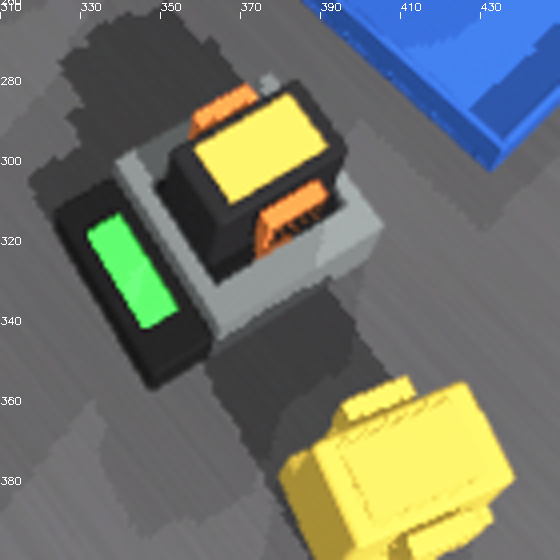

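View pics/c2.png

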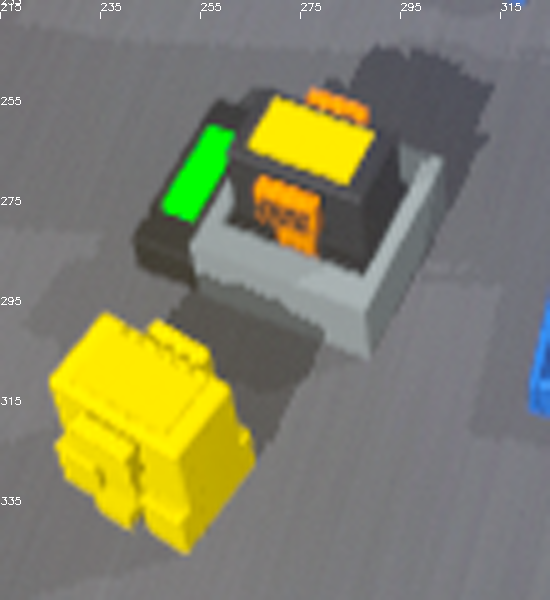

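View pics/c3.png

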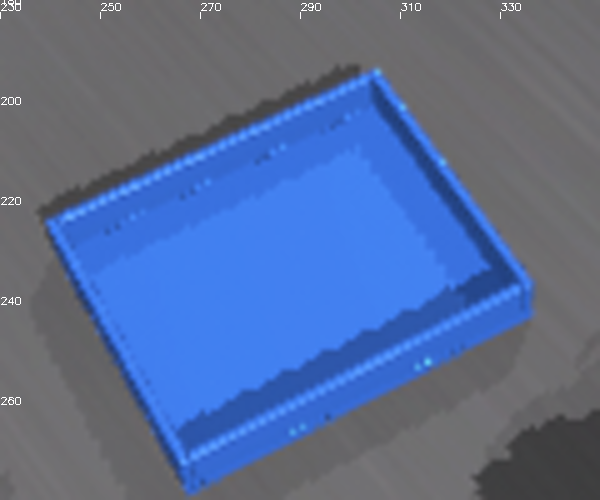

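View pics/c4.png

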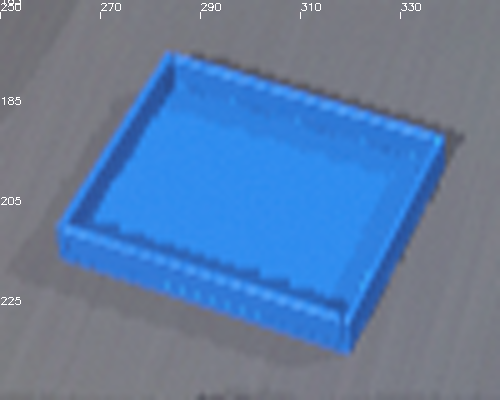

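```bash
cat > h.py <<'E'
import numpy as np
def cam(n,k=0): return np.load(f"pics/{n}{k}.npy",allow_pickle=True).item()
def ray(r,uv,T=None):
    T=r['T'] if T is None else T
    f=200/np.tan(np.radians(r['fov_y']/2)); u,v=uv
    return T[:3,3],T[:3,:3]@np.array([(u-r['cx'])/f,(v-r['cy'])/f,1])
def atz(r,uv,z,T=None):
    o,d=ray(r,uv,T);return o+d*(z-o[2])/d[2]
def tri(a,ua,b,ub):
    A=np.zeros((3,3));c=np.zeros(3)
    for r,u in((a,ua),(b,ub)):
        o,d=ray(r,u);d=d/np.linalg.norm(d);P=np.eye(3)-np.outer(d,d);A+=P;c+=P@o
    return np.linalg.solve(A,c)
E
python3 - <<'E'
from h import *
np.set_printoptions(precision=4,suppress=True)
a,b=cam('scene'),cam('side')
L=[(331.75,318.5),(340.5,313.5),(355,337.5),(345.75,342.5)]
Ls=[(256.4,260),(262,260.4),(253.4,279.4),(247.2,277.6)]
# scene order: far-left... match by position
def quad(name,r,pts,z):
    P=np.array([atz(r,p,z) for p in pts]);c=P.mean(0)
    e=[P[(i+1)%4]-P[i] for i in range(4)]
    print(name,'c',c,'len',[round(float(np.linalg.norm(x)),4) for x in e],'ang',[round(float(np.degrees(np.arctan2(x[1],x[0]))),1) for x in e]);return P
quad('lamp sc',a,L,.031);quad('lamp sd',b,Ls,.031)
quad('label sc',a,[(358.25,297.5),(382.5,283.5),(392,296.5),(367.75,311.25)],.096)
quad('label sd',b,[(270,254.4),(290,261),(284.8,272.2),(264.6,263.6)],.096)
quad('trayA sc',a,[(239.4,224.4),(305.6,194),(336,237),(267.4,272.4)],.028)
quad('trayA sd',b,[(283.6,175.6),(338.6,192),(319.2,228.6),(263,210.6)],.028)
quad('trayB sc',a,[(382,252),(434,209),(485,247),(435,293)],.028)
for n,u in (('yellow',(409,365)),):
  for z in (0.0,.09): print(n,atz(a,u,z))
print('red',atz(a,(203,140),.096))
E
```

```text
lamp sc c [0.5628 0.2704 0.031 ] len [0.0191, 0.0504, 0.0191, 0.0496] ang [171.1, 80.5, -11.5, -99.6]
lamp sd c [0.563 0.265 0.031] len [0.0138, 0.056, 0.016, 0.0529] ang [-170.8, 87.3, -4.1, -95.3]
label sc c [0.5009 0.2794 0.096 ] len [0.0518, 0.028, 0.0514, 0.0285] ang [171.5, 81.2, -8.0, -98.0]
label sd c [0.499  0.2741 0.096 ] len [0.0504, 0.0317, 0.0524, 0.0273] ang [172.9, 84.8, -12.0, -98.7]
trayA sc c [0.5179 0.0329 0.028 ] len [0.1684, 0.1374, 0.164, 0.1375] ang [171.9, 81.2, -8.0, -96.9]
trayA sd c [0.5139 0.0271 0.028 ] len [0.1666, 0.1374, 0.1614, 0.1372] ang [172.3, 81.3, -7.8, -96.6]
trayB sc c [0.3035 0.2638 0.028 ] len [0.1712, 0.1335, 0.1617, 0.1305] ang [-178.1, 92.9, 0.7, -82.9]
yellow [0.5062 0.3882 0.    ]
yellow [0.5353 0.3921 0.09  ]
red [ 0.5476 -0.2654  0.096 ]
```

```bash
cat >> h.py <<'E'
from scipy.spatial.transform import Rotation as Ro
def plan(s,target,xang,opt=''):
    R=Ro.from_rotvec(s['orientation']);
    d=R.inv().apply(np.array(target)-s['tool_pos'])
    a=np.radians(xang)
    Rt=Ro.from_matrix(np.array([[np.cos(a),np.sin(a),0],[np.sin(a),-np.cos(a),0],[0,0,-1]]))
    print('slide',np.round(d,4),'rot deg',np.round((R.inv()*Rt).as_rotvec(degrees=True),2))
E
python3 - <<'E'
from station import *
from h import *
s=sense();print(s['clock'])
plan(s,(.42,-.2,.227),13.7);plan(s,(.45,.05,.227),2);plan(s,(.505,.276,.227),-8.3)
E
```

```text
0.15
slide [ 0.3608 -0.331  -0.0005] rot deg [-0.06  0.   -0.02]
slide [ 4.490e-01 -5.668e-01 -3.000e-04] rot deg [-6.000e-02  1.000e-02  1.168e+01]
slide [ 0.5559 -0.7734 -0.    ] rot deg [-6.000e-02  2.000e-02  2.198e+01]
```

Candidates: green-lamp pack (scene 375,305), red-lamp pack (203,140), yellow look-alike (410,370); trays at (290,232) [0.52 m away] and (433,252) [0.40 m]. I choose the green-lamp pack and the farther tray; the close crops above confirm the green lamp beside the black pack with orange tabs.

```bash
python3 -m handwheel '{"slide":[[0.036,-0.033,0],[0.072,-0.066,0],[0.108,-0.099,0],[0.144,-0.132,0],[0.18,-0.165,0],[0.216,-0.198,0],[0.252,-0.231,0],[0.288,-0.265,0]],"delta_rot":[[0,0,0],[0,0,0],[0,0,0],[0,0,0],[0,0,0],[0,0,0],[0,0,0],[0,0,0]]}' 0.0918 25
python3 - <<'E'
from station import *
from h import *
s=sense();print(s['clock'],s['joints'],s['tool_pos'])
plan(s,(.45,.05,.227),2);plan(s,(.505,.276,.227),-8.3)
E
```

```text
clock: 0.95
tool_pos: [0.3656, -0.28, 0.2268]
orientation: [3.119, 0.374, 0.0]
wrist_force: [1.0, -0.6, -0.4]
gripper_width: 0.0916
0.95 [ 0.69273483  0.17877558 -0.17970617  1.94386626  0.03754694  1.02178917
 -0.83612102] [ 0.36560503 -0.27998476  0.2267967 ]
slide [ 1.599e-01 -3.007e-01 -3.000e-04] rot deg [ 2.000e-02 -1.000e-02  1.166e+01]
slide [ 2.668e-01 -5.073e-01 -4.000e-04] rot deg [ 2.000e-02 -1.000e-02  2.196e+01]
```

```bash
python3 -m handwheel '{"slide":[[0.022,-0.042,0],[0.044,-0.084,0],[0.066,-0.126,0],[0.088,-0.168,0],[0.11,-0.21,0],[0.132,-0.252,0],[0.154,-0.294,0],[0.176,-0.336,0]],"delta_rot":[[0,0,1],[0,0,3],[0,0,5],[0,0,7],[0,0,9],[0,0,11],[0,0,13],[0,0,15]]}'
python3 - <<'E'
from station import *
from h import *
s=sense();print(s['clock'],s['joints'],s['tool_pos'])
plan(s,(.505,.276,.227),-8.3)
E
```

```text
clock: 1.75
tool_pos: [0.4566, 0.0882, 0.2268]
orientation: [3.141, -0.039, 0.0]
wrist_force: [0.3, -0.4, -0.4]
gripper_width: 0.0918
1.75 [ 0.08269419  0.21340438 -0.45624129  1.91695826  0.10905895  1.03496608
 -2.01605519] [0.45657532 0.0881597  0.22678335]
slide [ 0.0437 -0.189  -0.0002] rot deg [ 0.01 -0.01  6.87]
```

```bash
python3 -m handwheel '{"slide":[[0.01,-0.042,0],[0.02,-0.084,0],[0.03,-0.126,0],[0.04,-0.168,0],[0.044,-0.189,0],[0.044,-0.189,0]],"delta_rot":[[0,0,1.5],[0,0,3],[0,0,4.5],[0,0,6],[0,0,6.9],[0,0,6.9]]}'
python3 - <<'E'
from station import *
from h import *
import cv2
s=sense();print(s['clock'],s['joints'],s['tool_pos'])
r=read_camera('wrist');r['s']=s;np.save('pics/wrist1.npy',r,allow_pickle=True);cv2.imwrite('pics/wrist1.png',r['color'])
E
```

```text
clock: 2.35
tool_pos: [0.5042, 0.2783, 0.2262]
orientation: [-3.132, 0.218, 0.002]
wrist_force: [-0.6, -1.0, 0.4]
gripper_width: 0.0917
2.35 [-0.25103344  0.40216862 -0.4757699   1.66615364  0.19800136  1.12122567
 -2.49075284] [0.50422351 0.27830988 0.22622009]
```

View pics/wrist1.png

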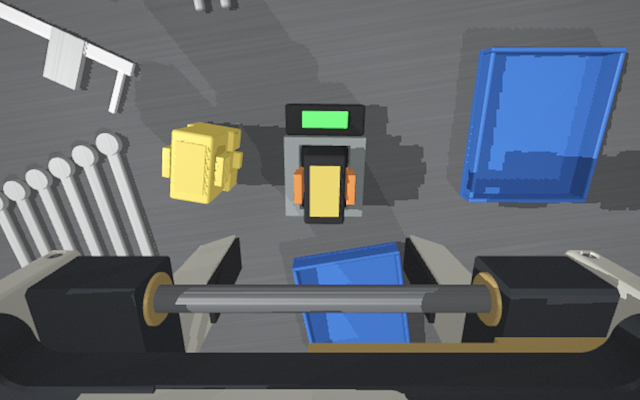

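Run:
```python
from h import *
import cv2
np.set_printoptions(precision=4,suppress=True)
r=cam('wrist',1);s=r['s'];im=r['color'].astype(int)
W=np.eye(4);W[:3,:3]=Ro.from_rotvec(s['orientation']).as_matrix();W[:3,3]=s['tool_pos'];T=W@r['tool_from_camera']
B,G,R=im[...,0],im[...,1],im[...,2]
def sub(m,box):
    k=np.zeros(m.shape,np.uint8);x0,y0,x1,y1=box;k[y0:y1,x0:x1]=m[y0:y1,x0:x1];return k
def rep(n,m,z):
    c=max(cv2.findContours(m,0,1)[0],key=cv2.contourArea);q=cv2.boxPoints(cv2.minAreaRect(c))
    P=np.array([atz(r,p,z,T)[:2] for p in q]);e=P[1]-P[0];e2=P[2]-P[1]
    print(n,q.mean(0),q.round().tolist(),'c',P.mean(0),np.linalg.norm(e),np.linalg.norm(e2),np.degrees(np.arctan2(e[1],e[0])),np.degrees(np.arctan2(e2[1],e2[0])))
bx=(270,90,380,235)
rep('lamp',sub((G>180)&(R<160),bx),.031)
rep('label',sub((G>140)&(R>170)&(B<150)&(R-G<50),bx),.096)
o=(R>180)&(G<170)&(B<110)&(R-G>60)
rep('tabL',sub(o,(270,90,312,235)),.085);rep('tabR',sub(o,(335,90,380,235)),.085)
rep('yellow',sub((G>120)&(R>150)&(B<170)&(R-B>60),(140,90,260,235)),.05)
big=cv2.resize(r['color'][90:235,270:380],None,fx=4,fy=4,interpolation=cv2.INTER_CUBIC);cv2.imwrite('pics/w1c.png',big)
```

```text
lamp [324.5 119.5] [[302.0, 111.0], [347.0, 111.0], [347.0, 128.0], [302.0, 128.0]] c [0.5621 0.2678] 0.04880925985993144 0.01807270091442082 -97.97177618783505 173.42405345059748
label [324.5 191. ] [[310.0, 166.0], [339.0, 166.0], [339.0, 216.0], [310.0, 216.0]] c [0.4999 0.2767] 0.027048045432696333 0.04991355054644455 -97.95291258355496 172.97590084992498
tabL [297.5 188.5] [[294.0, 174.0], [301.0, 174.0], [301.0, 203.0], [294.0, 203.0]] c [0.5033 0.3032] 0.006835870637155842 0.029904159844441572 -97.94999540902404 170.84595214027877
tabR [350.5444 189.5247] [[346.0, 204.0], [347.0, 175.0], [355.0, 175.0], [354.0, 204.0]] c [0.495  0.2512] 0.03025933372544746 0.007949812084746145 -9.105362385112889 -100.6170458251391
yellow [200.1757 162.446 ] [[154.0, 195.0], [167.0, 117.0], [246.0, 130.0], [233.0, 208.0]] c [0.5357 0.4071] 0.08904375807106897 0.08168980557455557 -25.910395225824814 -107.36609971829178
```

View pics/w1c.png

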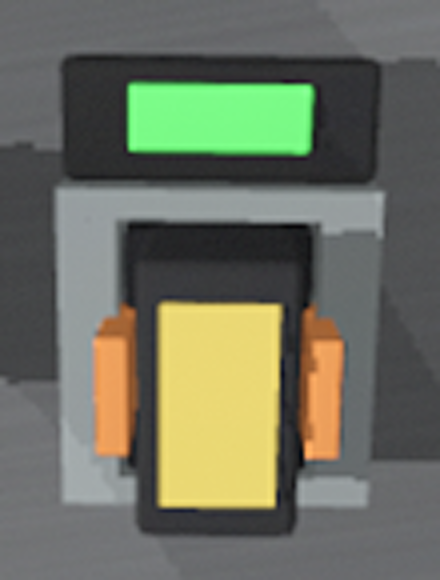

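Run:
```python
from station import *
from h import *
s=sense();plan(s,(.500,.277,.06),-8.1)
```

```text
slide [-0.0042 -0.0005  0.1661] rot deg [-0.    0.07  0.04]
```

```bash
python3 -m handwheel '{"slide":[[-0.002,0,0.03],[-0.004,0,0.07],[-0.004,0,0.11],[-0.004,0,0.14],[-0.004,-0.0005,0.16],[-0.004,-0.0005,0.166],[-0.004,-0.0005,0.166]],"delta_rot":[[0,0,0],[0,0,0],[0,0,0],[0,0,0],[0,0,0],[0,0,0],[0,0,0]]}'
python3 - <<'E'
from station import *
from h import *
import cv2
s=sense();plan(s,(.500,.277,.06),-8.1);print(s['wrist_force'])
cv2.imwrite('pics/wrist2.png',read_camera('wrist')['color'])
E
```

```text
clock: 3.1
tool_pos: [0.5008, 0.274, 0.0603]
orientation: [3.132, -0.227, -0.002]
wrist_force: [1.1, -0.6, 0.2]
gripper_width: 0.0918
slide [-0.0012 -0.0029  0.0003] rot deg [ 0.08  0.05 -0.18]
[ 1.12798045 -0.5585393   0.17091775]
```

View pics/wrist2.png

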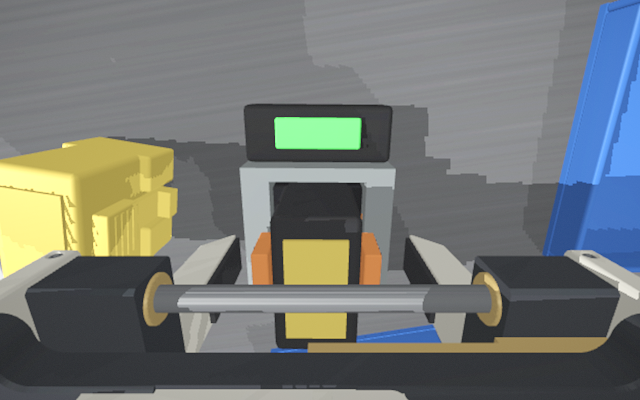

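```bash
python3 -m handwheel '{"slide":[[-0.001,-0.0028,0],[-0.001,-0.0028,0]],"delta_rot":[[0,0,0],[0,0,0]]}' ; python3 -m handwheel '{"slide":[[0,0,0],[0,0,0],[0,0,0],[0,0,0]],"delta_rot":[[0,0,0],[0,0,0],[0,0,0],[0,0,0]]}' 0.04 25; python3 -m handwheel '{"slide":[[0,0,0],[0,0,0],[0,0,0],[0,0,0]],"delta_rot":[[0,0,0],[0,0,0],[0,0,0],[0,0,0]]}'
```

```text
clock: 3.35
tool_pos: [0.501, 0.2792, 0.0621]
orientation: [-3.132, 0.225, -0.003]
wrist_force: [0.9, -0.4, 0.6]
gripper_width: 0.0917
clock: 3.75
tool_pos: [0.5004, 0.2783, 0.0608]
orientation: [3.133, -0.225, 0.0]
wrist_force: [0.6, -0.6, -0.9]
gripper_width: 0.064
clock: 4.15
tool_pos: [0.5004, 0.2773, 0.0612]
orientation: [3.132, -0.226, 0.0]
wrist_force: [-2.8, -4.8, 11.4]
gripper_width: 0.0431
```

Run:
```python
from station import *
import cv2
s=sense();print(s['gripper_width'],s['wrist_force'],s['torque'])
for n in('wrist','scene','side'):
    im=read_camera(n)['color']
    if n=='scene': im=cv2.resize(im[220:380,280:480],None,fx=4,fy=3.75)
    if n=='side': im=cv2.resize(im[200:320,200:360],None,fx=4,fy=4)
    cv2.imwrite(f'pics/g_{n}.png',im)
```

```text
0.0430673745501278 [-2.78699629 -4.77789256 11.38165055] [-1.04135925  0.65565288 -0.03001633]
```

View pics/g_wrist.png

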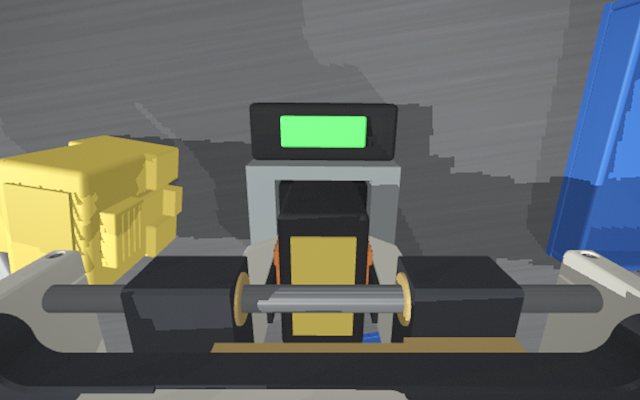

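View pics/g_side.png

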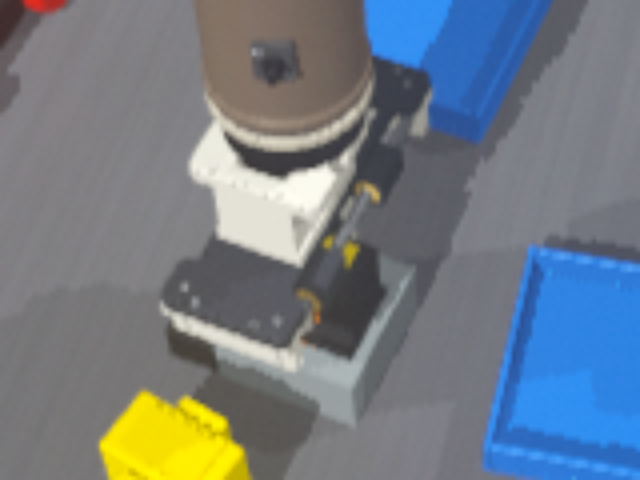

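View pics/g_scene.png

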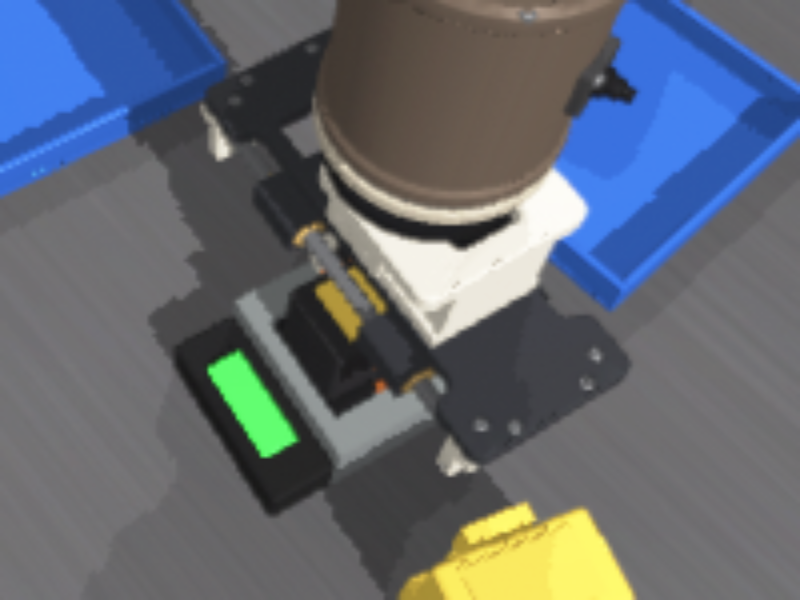

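```bash
python3 -m handwheel '{"slide":[[0,0,0],[0,0,-0.003],[0,0,-0.007],[0,0,-0.012]],"delta_rot":[[0,0,0],[0,0,0],[0,0,0],[0,0,0]]}' 0.035 30;  python3 - <<'E'
from station import *
import cv2
s=sense();print(s['gripper_width'],s['wrist_force'],s['torque'])
cv2.imwrite(f'pics/l1.png',read_camera('wrist')['color'])
E
```

```text
clock: 4.7
tool_pos: [0.5001, 0.2783, 0.0726]
orientation: [3.133, -0.225, -0.001]
wrist_force: [0.0, 0.2, -2.8]
gripper_width: 0.0419
0.04190931187354049 [ 0.04942733  0.16793485 -2.77364313] [ 0.07195306 -0.00125009 -0.00787365]
```

View pics/l1.png

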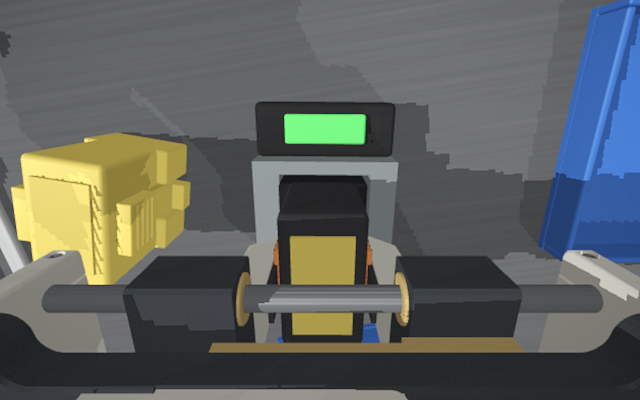

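```bash
python3 -m handwheel '{"slide":[[0,0,-0.01],[0,0,-0.025],[0,0,-0.04],[0,0,-0.055],[0,0,-0.065],[0,0,-0.07],[0,0,-0.07]],"delta_rot":[[0,0,0],[0,0,0],[0,0,0],[0,0,0],[0,0,0],[0,0,0],[0,0,0]]}';  python3 - <<'E'
from station import *
from h import *
s=sense();print(s['gripper_width'],s['wrist_force'],s['torque'])
plan(s,(.516,.03,.142),-8.1)
E
```

```text
clock: 5.45
tool_pos: [0.5007, 0.2785, 0.1433]
orientation: [-3.133, 0.225, -0.001]
wrist_force: [-0.5, 0.0, -2.4]
gripper_width: 0.0417
0.04167068493483212 [-0.46713568  0.01576548 -2.40434154] [ 0.01987689 -0.00837074 -0.00405206]
slide [0.0507 0.2438 0.0012] rot deg [-0.04 -0.05 -0.13]
```

```bash
python3 -m handwheel '{"slide":[[0.004,0.02,0],[0.011,0.055,0],[0.02,0.095,0],[0.028,0.135,0],[0.036,0.175,0],[0.044,0.21,0],[0.048,0.233,0],[0.0505,0.244,0]],"delta_rot":[[0,0,0],[0,0,0],[0,0,0],[0,0,0],[0,0,0],[0,0,0],[0,0,0],[0,0,0]]}'; python3 -m handwheel '{"slide":[[0,0,0],[0,0,0]],"delta_rot":[[0,0,0],[0,0,0]]}'
python3 - <<'E'
from station import *
from h import *
import cv2
s=sense();print(s['gripper_width'],s['wrist_force'],s['torque'])
plan(s,(.516,.03,.055),-8.1)
cv2.imwrite('pics/t_w.png',read_camera('wrist')['color'])
cv2.imwrite('pics/t_s.png',cv2.resize(read_camera('side')['color'][80:280,200:440],None,fx=3,fy=3))
E
```

```text
clock: 6.25
tool_pos: [0.515, 0.0265, 0.1419]
orientation: [3.132, -0.231, -0.002]
wrist_force: [-1.1, 0.5, -3.4]
gripper_width: 0.0419
clock: 6.45
tool_pos: [0.5154, 0.0311, 0.1426]
orientation: [-3.133, 0.223, 0.0]
wrist_force: [0.3, 1.1, -3.4]
gripper_width: 0.0416
0.04157783636089378 [ 0.27265344  1.09727052 -3.37484259] [0.13953342 0.02764801 0.00192407]
slide [0.0008 0.0011 0.0876] rot deg [-0.05  0.02 -0.06]
```

View pics/t_w.png

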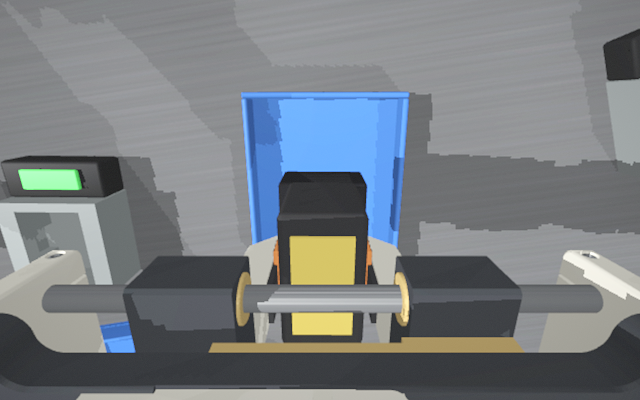

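View pics/t_s.png

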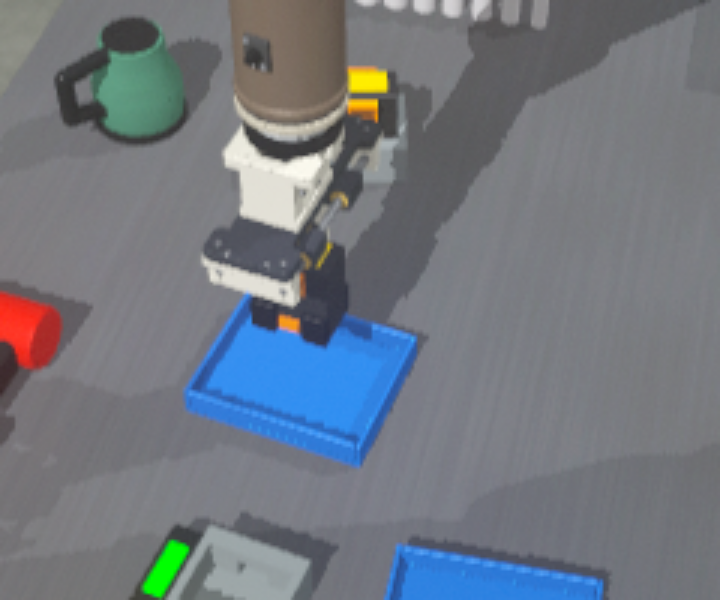

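```bash
python3 -m handwheel '{"slide":[[0,0,0.015],[0,0,0.035],[0,0,0.055],[0,0,0.069],[0,0,0.077],[0,0,0.081],[0,0,0.083],[0,0,0.083]],"delta_rot":[[0,0,0],[0,0,0],[0,0,0],[0,0,0],[0,0,0],[0,0,0],[0,0,0],[0,0,0]]}'; python3 -m handwheel '{"slide":[[0,0,0.0015],[0,0,0.003],[0,0,0.003]],"delta_rot":[[0,0,0],[0,0,0],[0,0,0]]}'
```

```text
clock: 7.35
tool_pos: [0.5158, 0.0299, 0.06]
orientation: [-3.133, 0.225, -0.001]
wrist_force: [0.1, -0.2, -3.2]
gripper_width: 0.0413
clock: 7.65
tool_pos: [0.5155, 0.0295, 0.0568]
orientation: [3.133, -0.226, 0.0]
wrist_force: [0.2, -0.0, -3.9]
gripper_width: 0.0419
```

```bash
python3 -m handwheel '{"slide":[[0,0,0.001],[0,0,0.0015],[0,0,0.0015]],"delta_rot":[[0,0,0],[0,0,0],[0,0,0]]}';python3 -m handwheel '{"slide":[[0,0,0.001],[0,0,0.001]],"delta_rot":[[0,0,0],[0,0,0]]}'
```

```text
clock: 7.95
tool_pos: [0.5155, 0.0296, 0.0552]
orientation: [3.133, -0.225, -0.0]
wrist_force: [0.1, -0.2, -3.1]
gripper_width: 0.0416
clock: 8.15
tool_pos: [0.5156, 0.0296, 0.0544]
orientation: [3.133, -0.225, 0.0]
wrist_force: [-0.9, 1.0, 1.3]
gripper_width: 0.0422
```

```bash
python3 -m handwheel '{"slide":[[0,0,0.0005],[0,0,0.0005]],"delta_rot":[[0,0,0],[0,0,0]]}'; python3 -m handwheel '{"slide":[[0,0,0],[0,0,0],[0,0,0],[0,0,0],[0,0,0],[0,0,0],[0,0,0]],"delta_rot":[[0,0,0],[0,0,0],[0,0,0],[0,0,0],[0,0,0],[0,0,0],[0,0,0]]}' 0.09;  python3 - <<'E'
from station import *
import cv2
cv2.imwrite('pics/r_w.png',read_camera('wrist')['color'])
E
```

```text
clock: 8.35
tool_pos: [0.5157, 0.0296, 0.0543]
orientation: [3.133, -0.225, 0.001]
wrist_force: [-3.0, -0.7, 7.1]
gripper_width: 0.042
clock: 9.05
tool_pos: [0.5156, 0.0296, 0.0537]
orientation: [-3.133, 0.225, -0.0]
wrist_force: [-0.1, -0.6, 0.8]
gripper_width: 0.0888
```

View pics/r_w.png

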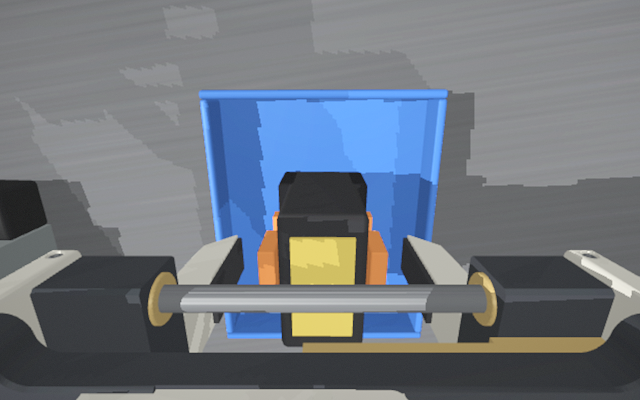

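The pack stands upright and released between the open fingers, its tabs sprung back out (cols 258–388), inside the tray. Retreat straight up.

```bash
python3 -m handwheel '{"slide":[[0,0,-0.01],[0,0,-0.03],[0,0,-0.06],[0,0,-0.095],[0,0,-0.13],[0,0,-0.16],[0,0,-0.17],[0,0,-0.17]],"delta_rot":[[0,0,0],[0,0,0],[0,0,0],[0,0,0],[0,0,0],[0,0,0],[0,0,0],[0,0,0]]}'; python3 -m handwheel '{"slide":[[-0.04,0,0],[-0.08,0,0],[-0.08,0,0]],"delta_rot":[[0,0,0],[0,0,0],[0,0,0]]}';  python3 - <<'E'
from station import *
import cv2,numpy as np
cv2.imwrite('pics/f_w.png',read_camera('wrist')['color'])
a=read_camera('scene')['color'];b=read_camera('side')['color']
cv2.imwrite('pics/f_s.png',a);cv2.imwrite('pics/f_d.png',b)
E
```

```text
clock: 9.9
tool_pos: [0.5163, 0.0297, 0.2255]
orientation: [-3.133, 0.225, -0.005]
wrist_force: [-0.4, -0.3, -0.4]
gripper_width: 0.0902
clock: 10.2
tool_pos: [0.4307, 0.0413, 0.2219]
orientation: [3.132, -0.222, -0.009]
wrist_force: [0.3, 0.9, 0.1]
gripper_width: 0.0901
```

View pics/f_w.png

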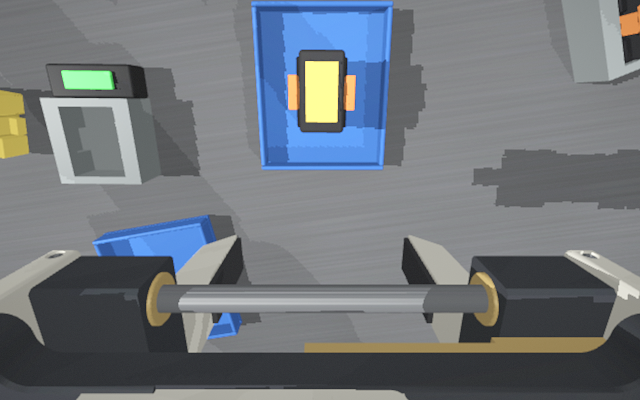

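View pics/f_s.png

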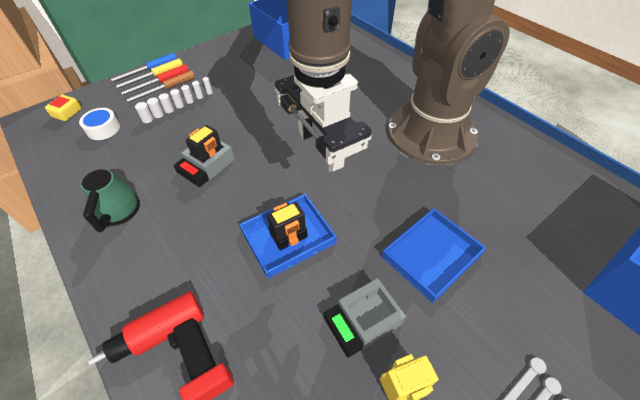

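View pics/f_d.png

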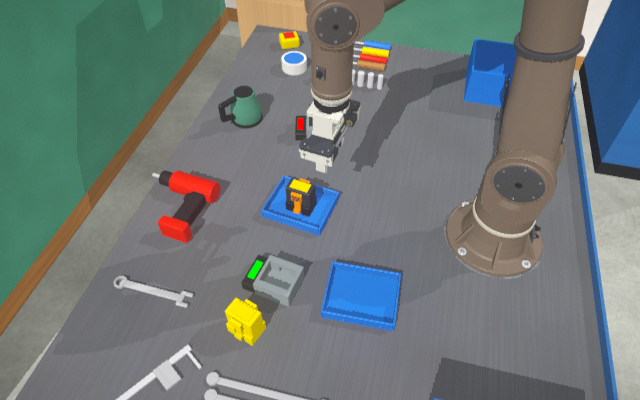

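The pack stands upright, centred in the far tray (scene 288,222). The green-lamp charger is empty (370,312), and the red-lamp pack (203,140) and yellow look-alike (410,378) are where they started. The gripper is clear of everything.

```bash
python3 -m handwheel '{"slide":[[0,0,0],[0,0,0],[0,0,0]],"delta_rot":[[0,0,0],[0,0,0],[0,0,0]]}'; python3 -c "
from station import *
sign_off()"
```

```text
clock: 10.65
tool_pos: [0.4368, 0.041, 0.2234]
orientation: [-3.133, 0.226, 0.001]
wrist_force: [0.0, -0.3, -0.2]
gripper_width: 0.0903
the job is handed in; nothing more can be done
```

The charged pack is out of the green-lamp charger and standing upright in the blue tray farthest from the base. I squeezed both tabs, lifted it straight up, lowered it until the wrist force showed contact, then let go and backed the arm away. I signed off at about 10.7 s.

- **Final pictures:** all three views show the pack upright and roughly centred in the tray with its tabs sprung back out. The green-lamp charger is empty, and the red-lamp pack and the yellow look-alike show no sign of being moved. The robot is touching nothing.
- **Disagreements:** the scene and side cameras differed by about 5–7 mm in position. Their average matched the wrist camera at the pack, so I used the average for the tray too. The jaw opening read 42–43 mm when squeezed, against 46 mm expected, and the wrist force briefly read 11 N upward. The pack still unlatched cleanly, and the wrist then read its weight (about 3 N).

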